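Scrub out the resin wash cup

TASK

Take the long brush off its fork and scrub out the wash cup that has the orange resin stain: three full strokes, each pushing the bristles right down to the bottom and then drawing them up until at least half of the bristles stand above the rim. Then hang the brush back upright on its fork, collar resting flat on the prongs, and let go. The cup must stay standing in its cradle; keep the brush out of the clean cup and leave the clean cup and the tools on the bench where they are.

Things in the scene. Friction and masses are not known exactly. Their poses are not given: they have to be found in the camera images.
- brush_grip (a point): Centre of the round blue brush handle (24 mm thick, 74 mm long), the place to grip, 163 mm above the tip; z points up the brush from tip to handle. The upright brush is 200 mm long and weighs about 90 g; from the tip: bristles 0-65 mm, bare steel rod 8 mm thick 65-120 mm, flat blue collar 40 mm wide 120-126 mm, handle 126-200 mm.
- brush_collar (a point): Centre of the underside of the brush's collar, on the axis 120 mm above the tip; z as the brush.
- brush_tip (a point): Lowest point of the brush: centre of the lower end of the blue-and-white bristles; z as the brush. Bristles are 58 mm across to look at (the outer ones soft, passing through things), with a stiff core 40 mm across, 65 mm long. When hung, the tip is 25 mm above the bench.
- fork_seat (a point): Where the centre of the collar's underside rests when hung: on top of the fixed fork's two aluminium prongs, 145 mm above the bench, midway between them. +x points to the post at the back (18 mm wide, starts 51 mm behind, no higher than the prongs). Prongs run along x, 18 mm apart, each 12 wide, 8 thick, ending open 36 mm out on the -x side with a red lip 5 mm high there.
- stained_floor (a point): Centre of the inner floor of the cup to scrub: white plastic, stained orange inside and in a band round the outside below the rim. Straight-walled, 70 mm outside, 64 mm inside, 95 mm high, inner floor 5 mm above its underside (90 mm deep); z points up. It stands loose (about 250 g) in a cradle of the rack, rim 105 mm above the bench.
- clean_floor (a point): The same point of the clean cup: same shape, all white, in the other cradle of the same rack. Not to be used.
- rack: Fixed grey rack, 100 x 240 x 18 mm, with a 75 mm wide cradle, 8 mm deep, for each cup 65 mm either side of its middle along y. Origin at the centre of its underside.
- stand: Fixed brush stand: black base 120 x 100 x 10 mm, post and fork. Origin on the bench straight below the fork seat, axes as the fork seat. The brush leaves the fork by lifting its collar over the lips and moving out towards -x, rod between the prongs, until the bristles are clear of the prong ends; the bristles cannot pass between the prongs.
- meter: Orange multimeter lying on the bench, 90 x 180 mm (x, y), 47 mm high; origin at the centre of its underside. Leave it.
- tape: Yellow tape measure standing on the bench, 36 x 74 mm (x, y), 72 mm high; origin at the centre of its underside. Leave it.
- driver: Red-handled screwdriver, 200 mm long, lying on the bench along its x axis; origin at the underside. Leave it.
Not all that is in view belongs to the job. Of the things that look like the part that bears brush_grip, the smaller one is meant.

How it is judged:
By the outcome, as a careful person would: the job done as asked, in the order asked, and still so for the second after the job is handed in, with the robot touching nothing.
It also fails if it takes over 58 s, if anything falls off the work surface, if the arm or the gripper's body presses on something with over 40 N, if the wrist force passes 120 N, or if a joint passes its speed limit or range.

ROBOT

A 6-joint arm with a two-finger parallel gripper is mounted at the origin on the work surface. World frame = base frame: x ahead of the robot, y to its left, z up, the work surface at z = 0. Lengths are in m, angles in rad, forces in N, time in s.
With the tool pointing down it reaches from about 0.275 to 0.875 m from the base axis. Payload 12.5 kg.
Tool frame: the origin (TCP) lies on the centre line of the jaws, within the pads' length; the fingertips stand r.finger_overhang ahead of it and the grasp point (between the pads) lies 3 mm ahead of it (r.finger_overhang is the distance from the TCP to the fingertips, in m); z points along the fingers, y is the line along which they close (so a half turn about z gives the same grasp; the last joint's range is limited). The gripper opens to 85 mm and grips with 20 to 120 N. Pads are 22 mm wide; open, the fingers measure 114 mm over their backs; the gripper's body (76 mm by 85 mm) begins 54 mm behind the grasp point. The pads swing forward as they close: fully open they stand 13 mm farther back than shut.
Start: joints at [-1.355, 0.351, 1.652, -0, 1.139, -0.085], TCP at [0.163, -0.525, 0.253] pointing down, gripper open.
Joint ranges: [-2.75, 2.75], [-0.79, 2.1], [0.01, 2.65], [-1.57, 4.71], [0.07, 3.14], [-2.87, 2.87]. Speed limits (rad/s): [2.22, 2.22, 2.79, 3.14, 3.14, 3.14].

INTERFACE

Orientations are given as a unit quaternion [x, y, z, w].
In Python, from cell import r, optics gives the robot as it stands. The module is installed in compiled form; this text tells all that it offers. Calls block until the motion is done:
- r.move_to(position, orientation): joint-space move of the TCP to a pose.
- r.move_linear(position, rot=None, vel=0.15): straight line of the TCP; rot=None keeps the orientation; vel is the mean speed in m/s.
- r.set_joints(angles): joint-space move.
- r.set_gripper(opening, squeeze=None): opening from 0.0 (shut) to 1.0 (fully open); squeeze is the grip in N (None keeps the last); returns when the fingers have stopped.
- r.sleep(seconds).
- r.inverse_kinematics(position, orientation): joint angles nearest the present ones, or None.
- optics.get_image(name): name is "scene" or "side" or "wrist"; returns a dict with "pixels" (384x512x3 uint8, red, green, blue), "depth" (384x512 float32, m along the optical axis (not along the pixel's ray), 0 where there is no reading), "fx", "fy", "cx", "cy" (pixels), "D" ([k1, k2, p1, p2, k3] as OpenCV has them; the pictures are not rectified), "camera_from_world" (4x4, takes a point from world to camera coordinates); the wrist camera has in their place "mount" (4x4, takes a point from camera to tool coordinates, whose origin is the TCP and whose axes are the flange's). Camera axes: x right, y down, z forward; pixel columns grow to the right and rows downward; lengths in m; the calibration is good to about 2 mm. A picture is of the moment at which its call begins: read the wrist's pose just before it.
A pose or a line that the arm cannot do raises r.PlanningError and nothing moves.
- r.hand_in(): hands the job in; it is judged then, once.
Readings, each from a call of its own:
- r.current_t(): time.
- r.current_q(): joint angles.
- r.current_qvel(): joint speeds.
- r.current_effort(): joint torques, N m.
- r.current_tool_pos(): TCP position.
- r.current_ee_rot(): TCP orientation.
- r.current_contact_force(): force on the tool from outside, world axes, zero at the start.
- r.current_torque(): the same for the moment, N m.
- r.current_opening(): opening from 0.0 (shut) to 1.0 (fully open).
- r.current_finger_force(): force on a finger pad.
Only numpy, scipy, OpenCV 4.12 (cv2) and the standard library are available. Lean on these libraries where they do the work, as an engineer would, in place of code of your own. Each camera call takes 0.05 s, during which the arm holds its last target. There are 200 camera calls.

## Working session

There is one attempt and no reset: what is moved stays moved. The work goes in short steps, each a Python script; the robot and the scene stay as the last script left them, time stands still between calls to the robot, and variables do not carry over. Pictures are saved under pics/ and viewed, at most 10 in all, crops included, and the job is handed in when it is done.

```bash
mkdir -p pics; cat > h.py <<'E'
import numpy as np, cv2
from cell import r, optics
def shot(n,f):
    p=r.current_tool_pos();q=r.current_ee_rot()
    d=optics.get_image(n); cv2.imwrite('pics/'+f+'.png',d['pixels'][:,:,::-1]); 
    np.savez('pics/'+f+'.npz',tp=p,tq=q,**d); return d
def cloud(d):
    K=np.array([[d['fx'],0,d['cx']],[0,d['fy'],d['cy']],[0,0,1]],float)
    h,w=d['depth'].shape
    u,v=np.meshgrid(np.arange(w),np.arange(h))
    n=cv2.undistortPoints(np.stack([u,v],-1).reshape(-1,1,2).astype(float),K,np.array(d['D'],float)).reshape(h,w,2)
    z=d['depth'][...,None]
    P=np.concatenate([n*z,z],-1)
    if 'camera_from_world' in d: T=np.linalg.inv(d['camera_from_world'])
    else:
        from scipy.spatial.transform import Rotation as R
        W=np.eye(4);W[:3,:3]=R.from_quat(d['tq']).as_matrix();W[:3,3]=d['tp'];T=W@d['mount']
    X=P@T[:3,:3].T+T[:3,3]; X[d['depth']==0]=np.nan; return X
def load(f): return dict(np.load('pics/'+f+'.npz'))
E
python3 - <<'E'
from h import *
a=shot('scene','s0');b=shot('side','d0')
print(r.current_t(),r.current_ee_rot(),r.finger_overhang)
cv2.imwrite('pics/both.png',cv2.resize(np.hstack([a['pixels'],b['pixels']])[:,:,::-1],(800,300)))
print(np.linalg.inv(a['camera_from_world'])[:3],np.linalg.inv(b['camera_from_world'])[:3])
E
```

```text
0.1 [ 9.88714084e-01  1.49813883e-01 -2.94888764e-05 -5.09477577e-04] 0.022
[[ 0.76470896  0.41510995 -0.49285285  1.11347015]
 [ 0.64429965 -0.48081088  0.59472587 -0.76001782]
 [ 0.00990761 -0.77233712 -0.63513558  0.82392405]] [[-0.69199746 -0.54257703  0.47618239 -0.06234821]
 [-0.72175054  0.53341363 -0.44107375  0.51478223]
 [-0.01468569 -0.64890682 -0.76072615  1.16038615]]
```

View pics/s0.png

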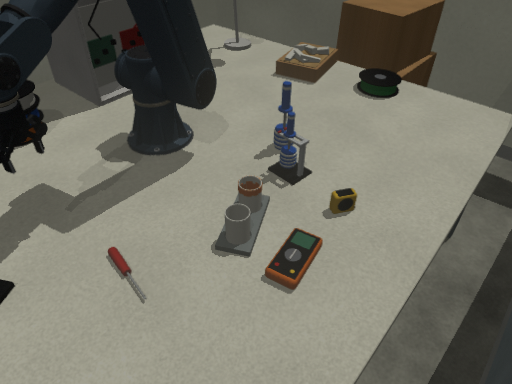

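View pics/d0.png

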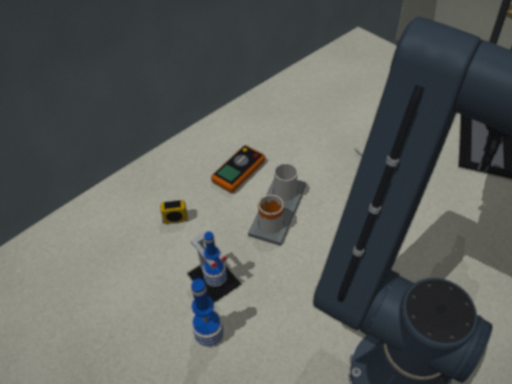

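The scene view shows the stand with the small brush at about (290,140) and a larger look-alike at (285,105). The stained cup is at (250,188), the clean cup at (238,222), the meter at (295,257) and the tape at (343,200). In the side view the fork brush is at (213,262), the look-alike at (205,315) and the stained cup at (271,210).

```bash
python3 - <<'E'
from h import *
a=load('s0');b=load('d0')
A=cv2.resize(a['pixels'][70:260,210:360][:,:,::-1],None,fx=3,fy=3,interpolation=cv2.INTER_CUBIC)
B=cv2.resize(b['pixels'][150:350,150:310][:,:,::-1],None,fx=2.5,fy=2.85,interpolation=cv2.INTER_CUBIC)
c=np.zeros((570,850,3),np.uint8);c[:,:450]=A;c[:,450:]=B
cv2.imwrite('pics/crop.png',cv2.resize(c,(800,536)))
for n,d in(('s',a),('d',b)):
    X=cloud(d);np.save('pics/X'+n,X)
    px=d['pixels'].astype(int)
    x,y,z=X[...,0],X[...,1],X[...,2]
    R,G,Bl=px[...,0],px[...,1],px[...,2]
    blue=(Bl>R+50)&(z>0.02)&(x>0)
    print(n,'blue')
    nb,L,st,ce=cv2.connectedComponentsWithStats(blue.astype(np.uint8))
    for i in range(1,nb):
        if st[i,4]>15:
            m=L==i;print(st[i],np.nanmedian(X[m],0).round(3),np.nanpercentile(z[m],[2,98]).round(3))
    rim=(abs(z-0.105)<0.004)&(x>0.2)&(x<.9)&(y>-.4)&(abs(Bl-R)<60)
    nb,L,st,ce=cv2.connectedComponentsWithStats(rim.astype(np.uint8))
    for i in range(1,nb):
        if st[i,4]>8:
            m=L==i;print('rim',st[i],((np.nanmin(X[m],0)+np.nanmax(X[m],0))/2).round(3),np.ptp(X[m],0).round(3),px[m].mean(0).round())
E
```

```text
s blue
[284  82   7   3  19] [0.407 0.26  0.256] [0.254 0.258]
[285 106   7   5  17] [0.421 0.258 0.163] [0.161 0.165]
[288 112   7   3  16] [0.507 0.146 0.225] [0.223 0.227]
[276 124   7   4  24] [0.382 0.259 0.079] [0.077 0.081]
[289 146   7   7  34] [0.518 0.157 0.087] [0.084 0.088]
rim [442  12  11   4  17] [0.374 2.121 0.105] [0.064 0.036 0.008] [86. 87. 77.]
rim [457  15  18   5  29] [0.49  2.124 0.105] [0.112 0.031 0.008] [87. 87. 78.]
rim [475  20  14   4  21] [0.598 2.115 0.105] [0.078 0.04  0.008] [88. 89. 79.]
rim [490  23  11   4  16] [0.679 2.12  0.105] [0.063 0.035 0.007] [88. 89. 79.]
rim [506  26   5   3   9] [0.755 2.116 0.105] [0.026 0.025 0.007] [88. 88. 78.]
rim [420  28  11   6  14] [0.394 1.668 0.105] [0.011 0.129 0.008] [49. 37. 22.]
rim [370  36  10   3  12] [0.229 1.335 0.105] [0.05  0.014 0.007] [56. 43. 28.]
rim [381  39   9   5  19] [0.3   1.327 0.105] [0.056 0.025 0.008] [53. 40. 25.]
rim [404  38   6   4   9] [0.374 1.433 0.105] [0.01  0.061 0.007] [51. 38. 23.]
rim [391  41   4   4   9] [0.343 1.326 0.105] [0.022 0.025 0.007] [51. 39. 24.]
rim [299 151   7   4  12] [0.564 0.142 0.105] [0.015 0.021 0.006] [75. 76. 72.]
rim [238 175  24  17  97] [ 0.537 -0.087  0.104] [0.071 0.074 0.006] [115. 104.  90.]
rim [225 203  26  19  96] [ 0.594 -0.204  0.104] [0.068 0.071 0.006] [112. 111. 103.]
d blue
[204 232   9   8  58] [0.505 0.153 0.225] [0.221 0.229]
[204 244  19  31 327] [0.5   0.158 0.092] [0.083 0.196]
[192 278  13  14 139] [0.403 0.263 0.258] [0.254 0.261]
[192 297  28  37 718] [0.397 0.271 0.082] [0.076 0.221]
rim [274 163  24  19 106] [ 0.595 -0.203  0.105] [0.071 0.071 0.007] [118. 118. 113.]
rim [258 195  26  21 134] [ 0.54  -0.087  0.105] [0.076 0.073 0.008] [116. 102.  90.]
```

View pics/crop.png

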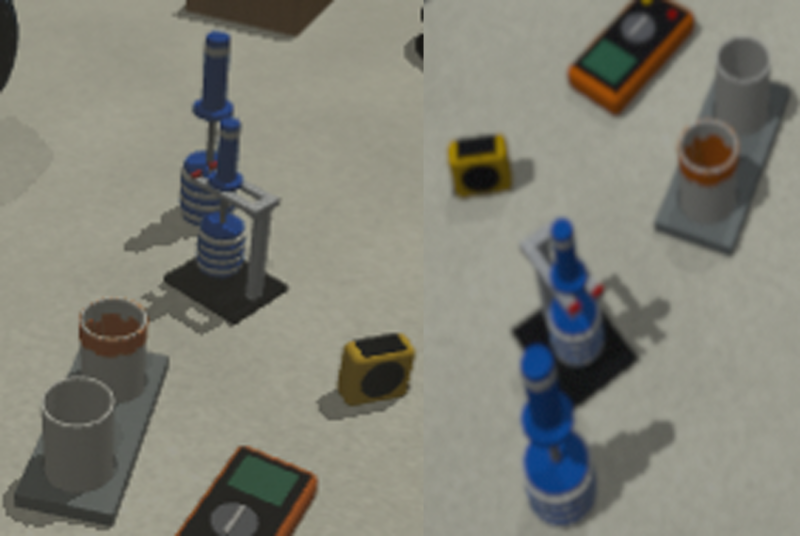

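The crop shows the small brush on the fork, with the red lips toward the left of the scene view and the post on the right. The look-alike stands about 15 cm behind it, and the orange-banded cup is next to the stand. Next I'll fit the fork direction.

```bash
python3 - <<'E'
from h import *
for n,f in(('s','s0'),('d','d0')):
    d=load(f);X=np.load('pics/X%s.npy'%n);px=d['pixels'].astype(int)
    R,G,B=px[...,0],px[...,1],px[...,2]
    near=np.hypot(X[...,0]-.506,X[...,1]-.15)<.12
    red=near&(R>G+40)&(R>B+40)
    print(n,'red',X[red].round(3).tolist()[:14], X[red].mean(0).round(3))
    g=near&(abs(X[...,2]-.145)<.005)&(abs(R-B)<25)
    P=X[g][:,:2];c=P.mean(0);w=np.linalg.svd(P-c)[2][0];s=(P-c)@w;
    print('prong',len(P),c.round(3),w.round(3),np.degrees(np.arctan2(w[1],w[0])).round(1),s.min(),s.max())
    bs=near&(X[...,2]<.016)&(X[...,2]>.006)&(R+G+B<110)
    rc=cv2.minAreaRect(X[bs][:,:2].astype(np.float32));print('base',bs.sum(),rc)
    h=near&(B>R+30)&(X[...,2]>.13)&(X[...,2]<.222); print('handle',h.sum(),X[h].mean(0).round(4))
    m=(abs(X[...,2]-.018)<.004)&(abs(X[...,0]-.566)<.16)&(abs(X[...,1]+.145)<.16)&(R+G+B<330)
    print('rack',m.sum(),cv2.minAreaRect(X[m][:,:2].astype(np.float32)))
E
```

```text
s red [[0.476, 0.165, 0.15], [0.479, 0.167, 0.15], [0.473, 0.142, 0.151], [0.47, 0.135, 0.149], [0.474, 0.135, 0.151], [0.473, 0.142, 0.147], [0.475, 0.134, 0.148]] [0.474 0.146 0.149]
prong 143 [0.534 0.142] [0.997 0.073] 4.2 -0.0637955260993786 0.04024226943517442
base 195 ((0.5221013426780701, 0.14173626899719238), (0.09176075458526611, 0.11179991066455841), 83.5658187866211)
handle 39 [0.51   0.146  0.1538]
rack 788 ((0.5662787556648254, -0.14634811878204346), (0.10117603838443756, 0.24082674086093903), 25.52406883239746)
d red [[0.479, 0.134, 0.147], [0.477, 0.132, 0.148], [0.477, 0.139, 0.15], [0.474, 0.138, 0.152], [0.473, 0.135, 0.15], [0.477, 0.142, 0.148], [0.475, 0.141, 0.15], [0.473, 0.139, 0.15], [0.47, 0.138, 0.153], [0.473, 0.145, 0.153], [0.473, 0.142, 0.15], [0.472, 0.14, 0.148], [0.479, 0.168, 0.153], [0.478, 0.166, 0.152]] [0.476 0.154 0.15 ]
prong 207 [0.534 0.156] [-0.996  0.086] 175.1 -0.043456943562560475 0.06197634331469049
base 483 ((0.5174375176429749, 0.14800815284252167), (0.08832623064517975, 0.1162036582827568), 87.35904693603516)
handle 229 [0.5003 0.1564 0.1659]
rack 806 ((0.6208438873291016, -0.11906158924102783), (0.2203475683927536, 0.24668286740779877), 25.46940803527832)
```

```bash
cat >> h.py <<'E'
from scipy.spatial.transform import Rotation as R
def down(yaw): return (R.from_euler('z',yaw)*R.from_euler('x',np.pi)).as_quat()
E
python3 - <<'E'
from h import *
r.move_to([0.46,0.06,0.43],down(np.radians(-5)))
print(r.current_t(),r.current_q())
d=shot('wrist','w0');print(d['mount'].round(3))
d=load('w0');X=cloud(d);np.save('pics/Xw',X)
for p in([.506,.15,.225],[.538,-.087,.105]):
    e=np.linalg.norm(X-p,axis=-1);i=np.unravel_index(np.nanargmin(e),e.shape);print(i,np.nanmin(e))
E
```

```text
2.5167 [ 2.83215483e-02  5.75098495e-02  1.58622645e+00 -1.09497644e-04
  1.49821807e+00  1.68705912e+00]
[[ 0.001 -0.96  -0.281  0.072]
 [ 1.     0.001  0.    -0.001]
 [ 0.    -0.281  0.96  -0.121]
 [ 0.     0.     0.     1.   ]]
(np.int64(140), np.int64(173)) 0.0007114333111105041
(np.int64(101), np.int64(367)) 0.03025421413747069
```

View pics/w0.png

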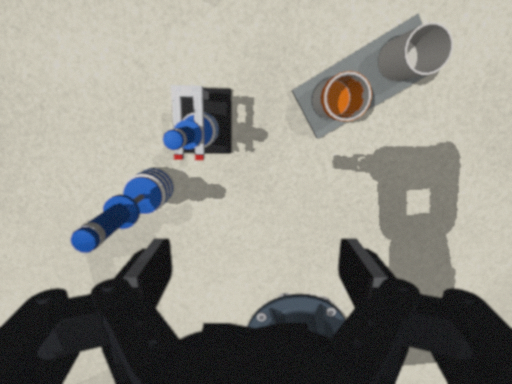

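The wrist view shows the fork from above, with prongs at columns 178 and 200 and red lips at row 157. The handle top is at (174,139), the stained cup rim is centred at (347,97), and the clean cup is at (428,48). Next I'll fit these.

```bash
python3 - <<'E'
from h import *
d=load('w0');X=np.load('pics/Xw.npy');px=d['pixels'].astype(int)
Rr,G,B=px[...,0],px[...,1],px[...,2];z=X[...,2]
near=np.hypot(X[...,0]-.506,X[...,1]-.15)<.1
m=near&(z>.219)&(B>Rr+30);print('top',m.sum(),((X[m].min(0)+X[m].max(0))/2).round(4),np.ptp(X[m],0),X[m].mean(0))
m=near&(abs(z-.16)<.02)&(Rr>G+40);print('red',m.sum())
for s in (-1,1):
    k=m&((X[...,1]-.152)*s>0);print(X[k].mean(0).round(4),X[k].min(0).round(4),X[k].max(0).round(4))
m=near&(abs(z-.145)<.006)&(abs(Rr-B)<30)&(X[...,0]<.57)
for s in (-1,1):
    k=m&((X[...,1]-.152)*s>0);P=X[k][:,:2];print(k.sum(),np.polyfit(P[:,0],P[:,1],1),P.min(0),P.max(0),z[k].mean())
m=near&(z>.005)&(z<.016)&(Rr<60);print('base',cv2.minAreaRect(X[m][:,:2].astype(np.float32)))
m=(np.hypot(X[...,0]-.538,X[...,1]+.087)<.05)&(abs(z-.105)<.005);P=X[m][:,:2]
print('rim',m.sum(),(P.min(0)+P.max(0))/2,np.ptp(P,0),cv2.minEnclosingCircle(P.astype(np.float32)),z[m].mean())
E
```

```text
top 331 [0.5062 0.1508 0.2231] [0.02266044 0.02213024 0.00784774] [0.50620046 0.15016576 0.22483159]
red 99
[0.4723 0.1394 0.1497] [0.4679 0.1342 0.1451] [0.4768 0.1455 0.1519]
[0.4758 0.1693 0.1501] [0.4719 0.1639 0.1454] [0.4798 0.1755 0.1521]
618 [0.01041973 0.1293409 ] [0.47539533 0.12405332] [0.56985098 0.15177594] 0.14486647959234145
392 [-0.11558887  0.22450749] [0.4716615  0.15227471] [0.56996432 0.17533315] 0.14482371768129582
base ((0.5170905590057373, 0.14541588723659515), (0.08756284415721893, 0.11375870555639267), 83.59337615966797)
rim 484 [ 0.53784117 -0.08565882] [0.07133436 0.07243931] ((0.5379752516746521, -0.08558018505573273), 0.03653217479586601) 0.10422237762911837
```

```bash
cat >> h.py <<'E'
YAW=np.radians(-6.6); F=np.array([np.cos(YAW),np.sin(YAW),0])
SEAT=np.array([.5067,.1506,.145]); Q=down(YAW); CUP=np.array([.538,-.0858,.015])
def st(*a): print(*a,'t',round(r.current_t(),2),'p',np.round(r.current_tool_pos(),4),'F',np.round(r.current_contact_force(),1),'op',round(r.current_opening(),3),'ff',np.round(r.current_finger_force(),1))
E
python3 - <<'E'
from h import *
g=[.5065,.1506,.194]
r.set_gripper(1.0)
r.move_to([g[0],g[1],.29],Q)
r.move_linear(g,vel=.1);st('down')
r.set_gripper(0.0,60);st('grip')
p=np.array(g);p[2]+=.014
r.move_linear(p,vel=.06);st('lift')
shot('wrist','w1');shot('side','d1');s=shot('scene','s1')
a=cv2.resize(s['pixels'][70:210,210:350],(560,560));b=cv2.resize(load('d1')['pixels'][190:330,130:270],(560,560))
cv2.imwrite('pics/c1.png',cv2.resize(np.hstack([a,b])[:,:,::-1],(800,400)))
E
```

```text
down t 4.62 p [0.5068 0.1506 0.1946] F [ 0.1 -0.   0.2] op 1.0 ff 0.0
grip t 5.21 p [0.5066 0.1506 0.1942] F [-0.5 -0.2  3.9] op 0.267 ff 58.6
lift t 5.59 p [0.5066 0.1506 0.2084] F [ 0.2 -0.5 -0.9] op 0.263 ff 58.7
```

View pics/c1.png

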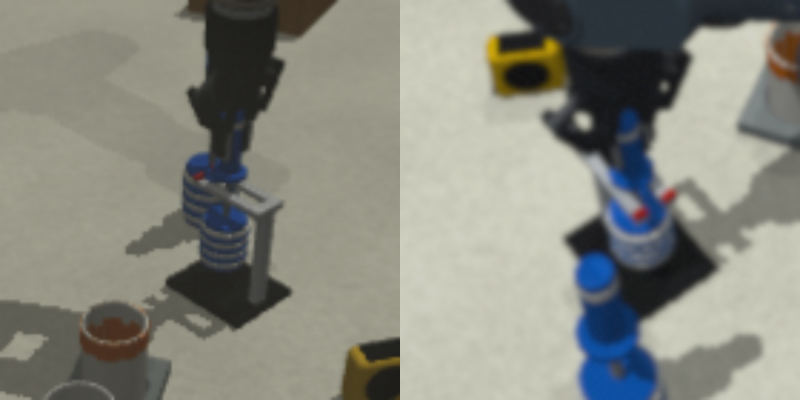

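```bash
python3 - <<'E'
from h import *
p=np.array([.5065,.1506,.208])-.076*F
r.move_linear(p,vel=.1);st('out')
p[2]=.306;r.move_linear(p,vel=.15);st('up')
r.move_linear([CUP[0],CUP[1],.306],vel=.18);st('over')
for n in('scene','side'):
    shot(n,n[0:2]+'2')
    d=load(n[0:2]+'2');X=cloud(d);px=d['pixels'].astype(int)
    z=X[...,2];B=(px[...,2]>px[...,0]+30)&(np.hypot(X[...,0]-CUP[0],X[...,1]-CUP[1])<.06)
    for lo,hi in((.13,.21),(.245,.27)):
        k=B&(z>lo)&(z<hi)
        if k.any(): print(n,k.sum(),X[k].mean(0).round(3),X[k].min(0).round(3),X[k].max(0).round(3))
a=cv2.resize(load('sc2')['pixels'][100:260,180:340],(560,560));b=cv2.resize(load('si2')['pixels'][100:260,190:350],(560,560))
cv2.imwrite('pics/c2.png',cv2.resize(np.hstack([a,b])[:,:,::-1],(800,400)))
E
```

```text
out t 6.65 p [0.4315 0.1594 0.2081] F [ 0.7  0.8 -0.8] op 0.264 ff 58.7
up t 7.45 p [0.4307 0.1592 0.3051] F [-0.8 -0.4 -1.2] op 0.268 ff 58.7
over t 9.08 p [ 0.5378 -0.0851  0.3061] F [-0.5 -0.5 -1.2] op 0.264 ff 58.7
scene 161 [ 0.541 -0.088  0.196] [ 0.512 -0.113  0.155] [ 0.567 -0.062  0.2  ]
scene 57 [ 0.544 -0.091  0.262] [ 0.519 -0.105  0.258] [ 0.558 -0.069  0.27 ]
side 292 [ 0.536 -0.079  0.193] [ 0.51  -0.11   0.153] [ 0.567 -0.055  0.206]
side 98 [ 0.533 -0.079  0.264] [ 0.519 -0.103  0.255] [ 0.557 -0.064  0.27 ]
```

View pics/c2.png

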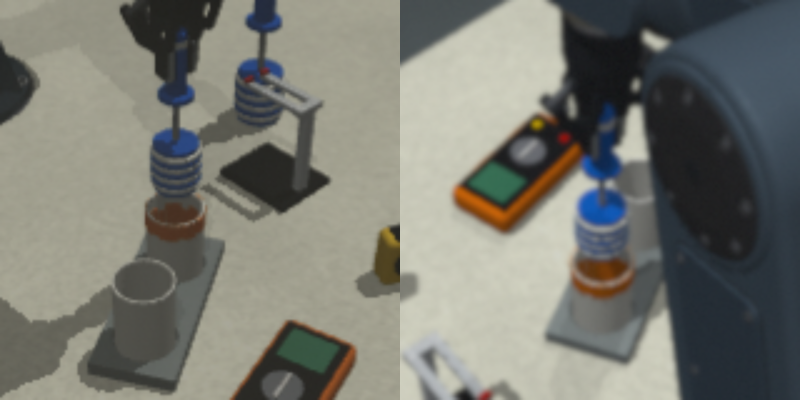

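The brush is upright and centred over the stained cup, and the tip is about 0.137 high as expected. Now the strokes.

```bash
python3 - <<'E'
from h import *
def go(z,v): r.move_linear([CUP[0],CUP[1],z],vel=v)
go(.25,.12);st('rim')
z=.188
zb=None
for k in range(3):
    go(.188 if zb is None else zb+.002,.12)
    z=.188 if zb is None else zb+.002
    f0=r.current_contact_force();st('pre')
    if np.hypot(*f0[:2])>15: print('side force!');break
    while z>.178:
        z-=.001;go(z,.03);r.sleep(.05)
        if r.current_contact_force()[2]>4: break
    zb=zb or z
    r.sleep(.1);st('bottom',z);
    go(.262,.12);st('up')
E
```

```text
rim t 9.8 p [ 0.5383 -0.0858  0.2506] F [ 0.1 -0.3  0.1] op 0.271 ff 58.7
pre t 10.47 p [ 0.5385 -0.0859  0.1888] F [-0.2  0.2 -0.3] op 0.266 ff 58.7
bottom 0.183 t 12.07 p [ 0.5386 -0.086   0.1842] F [-1.6 -0.5 11.7] op 0.269 ff 59.9
up t 12.88 p [ 0.5376 -0.0857  0.2611] F [-0.3  0.4 -1.8] op 0.269 ff 58.7
pre t 13.67 p [ 0.5379 -0.0858  0.1846] F [-0.  -0.5  0.1] op 0.268 ff 58.7
bottom 0.183 t 14.37 p [ 0.5383 -0.0859  0.1835] F [-1.6  0.3  5.3] op 0.27 ff 59.5
up t 15.18 p [ 0.5376 -0.0857  0.2612] F [-0.6 -0.1  0.1] op 0.257 ff 58.8
pre t 15.97 p [ 0.5379 -0.0858  0.1847] F [-0.1  0.9 -0.2] op 0.266 ff 58.8
bottom 0.183 t 16.67 p [ 0.5383 -0.0859  0.1835] F [-2.   1.4  5.9] op 0.27 ff 59.5
up t 17.48 p [ 0.5376 -0.0857  0.2612] F [-0.5 -0.5 -0.6] op 0.267 ff 58.8
```

All three strokes touched the floor and came up to a tip height of about 0.092. Now lift out, go back and check before seating.

```bash
python3 - <<'E'
from h import *
r.move_linear([CUP[0],CUP[1],.306],vel=.15)
p=np.array([.5067,.1506,.306])-.080*F
r.move_linear(p,vel=.18)
p[2]=.208;r.move_linear(p,vel=.12);st('at')
s=shot('scene','sc3');shot('side','si3')
for n in('sc3','si3'):
    d=load(n);X=cloud(d);px=d['pixels'].astype(int);z=X[...,2]
    B=(px[...,2]>px[...,0]+30)&(np.hypot(X[...,0]-p[0],X[...,1]-p[1])<.05)
    for lo,hi in((.05,.115),(.155,.175),(.175,.2)):
        k=B&(z>lo)&(z<hi)
        if k.any(): print(n,k.sum(),X[k].mean(0).round(3),X[k].min(0).round(3),X[k].max(0).round(3))
a=cv2.resize(s['pixels'][90:230,200:340],(560,560));b=cv2.resize(load('si3')['pixels'][170:310,150:290],(560,560))
cv2.imwrite('pics/c3.png',cv2.resize(np.hstack([a,b])[:,:,::-1],(800,400)))
E
```

```text
at t 20.53 p [0.4276 0.1598 0.2086] F [-0.3 -0.2 -1.6] op 0.267 ff 58.8
sc3 93 [0.431 0.156 0.099] [0.403 0.134 0.056] [0.455 0.183 0.105]
sc3 35 [0.434 0.154 0.166] [0.409 0.138 0.161] [0.448 0.175 0.174]
si3 294 [0.426 0.164 0.101] [0.4   0.131 0.069] [0.458 0.189 0.113]
si3 107 [0.421 0.165 0.166] [0.408 0.143 0.16 ] [0.44  0.181 0.175]
si3 50 [0.42  0.165 0.188] [0.416 0.149 0.175] [0.427 0.185 0.199]
```

View pics/c3.png

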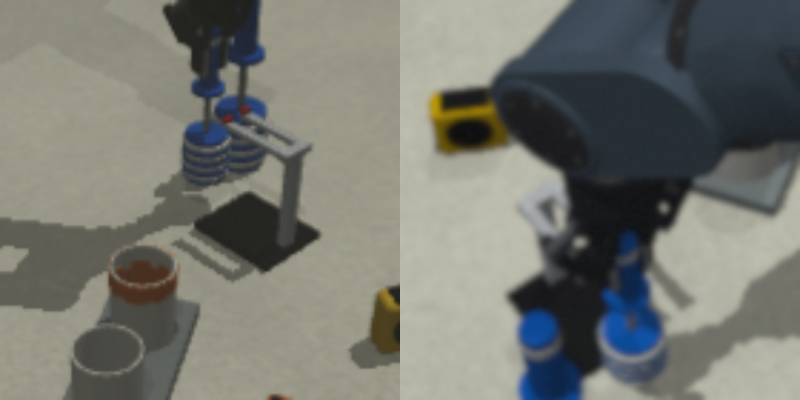

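The brush is upright and aligned with the slot, and the cup is standing. Now insert and lower.

```bash
python3 - <<'E'
from h import *
p=np.array([.5067,.1506,.208])
for k in(.05,.03,.01,0):
    r.move_linear(p-k*F,vel=.08);st('in',k)
    f=r.current_contact_force()
    if np.hypot(f[0],f[1])>12: raise SystemExit('blocked')
p[2]=.196;r.move_linear(p,vel=.05)
while p[2]>.1905:
    p[2]-=.0005;r.move_linear(p,vel=.02);r.sleep(.05)
    if r.current_contact_force()[2]>3: break
st('seat')
o=r.current_opening()
r.set_gripper(o+.05);r.set_gripper(1.0);st('open')
p=np.array(r.current_tool_pos());p[2]=.30;r.move_linear(p,vel=.12);st('up')
r.move_to([0.46,0.06,0.43],Q);r.sleep(.3)
shot('wrist','w4');shot('scene','sc4');shot('side','si4')
d=load('w4');X=cloud(d);px=d['pixels'].astype(int);z=X[...,2]
near=np.hypot(X[...,0]-.506,X[...,1]-.15)<.06;B=near&(px[...,2]>px[...,0]+30)
m=B&(z>.219);print('top',((X[m].min(0)+X[m].max(0))/2).round(4),X[m].mean(0).round(4),z[m].max())
m=(np.hypot(X[...,0]-.538,X[...,1]+.087)<.05)&(abs(z-.105)<.005);P=X[m][:,:2]
print('rim',(P.min(0)+P.max(0))/2,z[m].mean())
a=cv2.resize(d['pixels'],(400,300));b=cv2.resize(load('si4')['pixels'][180:330,140:340],(400,300))
c=cv2.resize(load('sc4')['pixels'][70:295,210:360],(400,600))
cv2.imwrite('pics/c4.png',np.hstack([np.vstack([a,b]),c])[:,:,::-1])
E
```

```text
in 0.05 t 21.16 p [0.4569 0.1563 0.2078] F [-0.1 -0.  -1.8] op 0.267 ff 58.8
in 0.03 t 21.56 p [0.4767 0.154  0.2078] F [-0.4 -0.5 -0.4] op 0.266 ff 58.8
in 0.01 t 21.96 p [0.4966 0.1517 0.2078] F [-0.9  0.7 -0.6] op 0.267 ff 58.8
in 0 t 22.23 p [0.5066 0.1506 0.2079] F [-0.4 -0.7 -0.9] op 0.269 ff 58.8
seat t 24.43 p [0.5068 0.1506 0.1935] F [-2.2 -0.9  5.7] op 0.268 ff 59.6
open t 25.25 p [0.5067 0.1506 0.193 ] F [ 0.7 -0.1  0.3] op 1.0 ff 0.0
up t 26.29 p [0.5064 0.1505 0.2992] F [-0.   0.6 -0.3] op 1.004 ff 0.0
top [0.5061 0.1514 0.2237] [0.5064 0.1506 0.2248] 0.22759062082417292
rim [ 0.53786187 -0.08539458] 0.1041322868019926
```

View pics/c4.png

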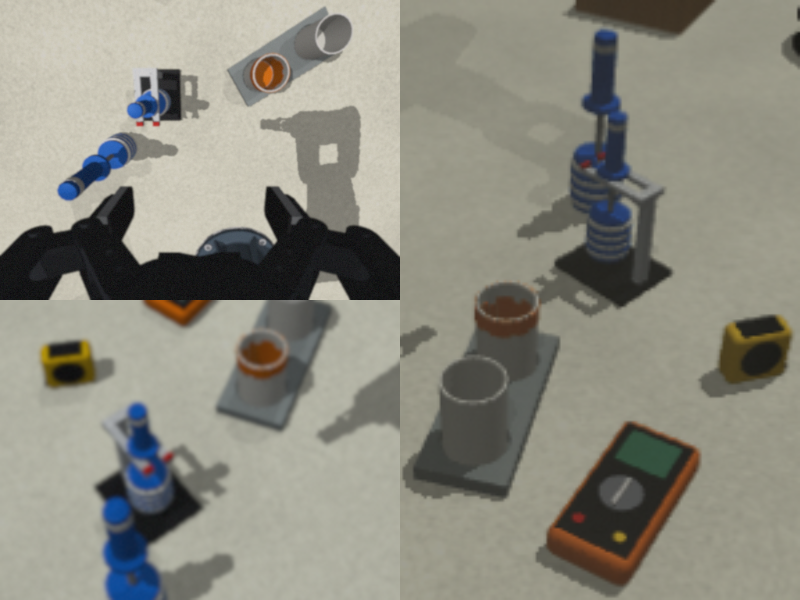

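The brush hangs upright on its fork with the handle top at 0.225, the same as at the start. Both cups and the tools are in place.

```bash
python3 -c "
from cell import r
print(r.hand_in(), r.current_t())"
```

```text
the job is handed in; nothing more can be done
the job is handed in; nothing more can be done
```

The stained cup got its three full strokes and still stands in its cradle, the brush is hung back upright on its fork, and the job was handed in well inside the 58 s limit (about 28 s used); I haven't seen the verdict.

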